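Drain the oil measures on their pegs

ROBOT

A 6-joint arm with a two-finger parallel gripper is mounted at the origin on the work surface. World frame = base frame: x ahead of the robot, y to its left, z up, the work surface at z = 0. Lengths are in mm, angles in rad, forces in N, time in s.
With the tool pointing down it reaches from about 275 to 825 mm from the base axis. Payload 4.9 kg.
Tool frame: the origin (TCP) lies midway between the tips of the shut fingers; the grasp point (between the pads) lies 19 mm behind it; z points along the fingers, y is the line along which they close (so a half turn about z gives the same grasp; the last joint's range is limited). The gripper opens to 85 mm and grips with 20 to 120 N. Pads are 22 mm wide; open, the fingers measure 114 mm over their backs; the gripper's body (76 mm by 85 mm) begins 54 mm behind the grasp point. The pads swing forward as they close: fully open they stand 13 mm farther back than shut.
Start: joints at [1.169, 0.326, -0.193, 1.052, 0, 1.437], TCP at [145.529, 530.415, 231.281] pointing down, gripper open.
Joint ranges: [-2.65, 2.65], [-0.97, 1.79], [-1.3, 1.35], [-1.93, 2.1], [-1.47, 1.37], [-3.14, 3.14]. Speed limits (rad/s): [2.57, 2.57, 3.14, 3.14, 3.14, 3.14].

INTERFACE

Orientations are given as a rotation vector (axis times angle).
In Python, from rig import * gives the robot as it stands.
- The arm moves only by the shell command python3 -m crank 'ROWS' [FORCE]. ROWS is a JSON object of lists of equal length, an entry for each row: "grip": the opening, from 0 (shut) to 1 (fully open); "offset": the shift along the tool's x, y, z in mm, a list of three; "delta_rot": the turn, a rotation vector about the tool's x, y, z in degrees, a list of three. A call has 1 to 12 rows; each row shifts and turns the commanded pose from where the row before left it, along the tool's axes as they then stand; what a row does not reach is not made up. A row lasts 1/10 s, in which the tool goes at most 50 mm and 8.59 degrees, less where a joint would pass 70% of its speed; a pose out of reach is approached as far as the arm can. A call with a gripper value outside its range is refused whole. The fingers move at their own pace and stop on an object; FORCE is the grip in N (left out, the last holds). Time passes only in rows, so rows that do not move let the fingers close. It gives the time, the measured TCP pose, the force, the opening and the grip force at its end, in the units of the state.
- read_state(): the state, without advancing time (a new reading comes with each control period).
- capture(name): name is "side" or "top" or "wrist"; returns the picture (384x512x3 uint8, red, green, blue); there is no depth.
- camera_model(name): a dict with "K" (3x3 intrinsics, pixels), "pose" (4x4, takes a point from camera to world coordinates); the wrist camera has in their place "T_tool_cam" (4x4, takes a point from camera to tool coordinates, whose origin is the TCP and whose axes are the flange's). Camera axes: x right, y up, looking along -z (the intrinsics and any distortion apply to the point x, -y, -z); pixel columns grow to the right and rows downward; lengths in mm; the calibration is good to about 2 mm. A picture is of the moment at which its call begins: read the wrist's pose just before it. camera_model takes no time and is no camera call.
- job_done(): hands the job in; it is judged then, once.
Trained networks look in the newest picture that a camera, given by its name, has taken for a name from the list of things; names that differ only in an ending like _2 or _b are one class to them, and where a whole thing is asked for, a point or a joint stands for the part that bears it (a point fixed in the world has none). Each returns a list of dicts, best first, with "score" (0 to 1); they miss things now and then, are a little off and sometimes report something else, mostly with a low value. They report only what shows in the picture. A call takes as long as a camera call. They do not tell look-alikes from the thing itself.
- regions_of(label, camera): "pixels" (384x512 bool, what is visible of it).
- place_of(label, camera): "xyz" ([x, y, z] in mm, in world coordinates, good to about 4 mm: a listed point, or the origin of a listed thing).
The state is a dict: "clock": time; "qpos": joint angles; "joint_velocities": joint speeds; "joint_efforts": joint torques, N m; "position": TCP position; "ee_rot": TCP orientation; "contact_force": force on the tool from outside, world axes, zero at the start; "moment": the same for the moment, N m; "gripper_width": opening from 0.0 (shut) to 1.0 (fully open); "finger_force": force on a finger pad.
Only numpy, scipy, OpenCV 4.12 (cv2) and the standard library are available. Lean on these libraries where they do the work, as an engineer would, in place of code of your own. Each camera call takes 0.05 s, during which the arm holds its last target. There are 200 camera calls.

TASK

Push the drip tray fully home under the drain stand first; then put both square oil measures to drain: each upside down over the drying peg of its own colour, its rim resting flat on the spokes. Set the measures down rather than dropping them, and leave everything else on the bench where it stands.

Things in the scene. Friction and masses are not known exactly. Their poses are not given: they have to be found in the camera images.
- measure_red: red square plastic oil measure: 48 x 48 mm across, 110 mm long outside, open at one end, wall and bottom 4 mm, about 0.11 kg, white graduation marks. It starts lying on a flat side on the bench. Origin at its middle (24 mm above the bench as it lies); +x runs towards the open mouth (x = +55 mm), the closed end is at x = -55 mm; y and z are across its flat sides (z up as it lies)
- measure_blue: blue square plastic oil measure: 48 x 48 mm across, 110 mm long outside, open at one end, wall and bottom 4 mm, about 0.11 kg, white graduation marks. It starts lying on a flat side on the bench. Origin at its middle (24 mm above the bench as it lies); +x runs towards the open mouth (x = +55 mm), the closed end is at x = -55 mm; y and z are across its flat sides (z up as it lies)
- peg_red_seat (a point): red drying peg fixed on the drain stand: red cross of flat spokes with a ring (84 mm across, 10 mm high), and a steel post 18 mm thick with a tapered tip and red band standing at its centre. This point lies on the post's axis at the top of the spokes, where an inverted measure's rim rests; z up. The post's tip is 82 mm above this point
- peg_blue_seat (a point): blue drying peg fixed on the drain stand: blue cross of flat spokes with a ring (84 mm across, 10 mm high), and a steel post 18 mm thick with a tapered tip and blue band standing at its centre. This point lies on the post's axis at the top of the spokes, where an inverted measure's rim rests; z up. The post's tip is 82 mm above this point
- stand: steel drain stand, fixed on the bench: frame 150 (x) x 250 (y) x 45 mm, open at its front (-x, towards the robot), carrying the two drying pegs side by side at y = +66 and -66 mm on top. Origin at the centre of its underside
- tray (a joint): sliding drip tray in the stand under the pegs, black with a yellow front panel: 0 = fully home (panel flush with the frame's front), up to 0.11 m = pulled out along the stand's -x; it slides stiffly (about 2 N) and stays where it is left
- tray_front (a point): middle of the outer face of the tray's yellow front panel (220 mm wide, 34 mm high, its centre 19.5 mm above the bench); -x points out of the panel, push along +x; it moves with the tray
- oil_bottle: black round oil bottle with yellow label standing on the bench, 84 mm across, 200 mm tall, loose; origin under its base. Leave alone
- spray_can: green spray can standing on the bench, 66 mm across, 190 mm tall, loose; origin under its base. Leave alone
- parts_jar: amber glass jar standing on the bench, 80 mm across, 90 mm tall, loose; origin under its base. Leave alone
- plug_box: small carton with an orange band, 100 x 70 x 60 mm, loose; origin under its base. Leave alone
- screwdriver: red-handled screwdriver lying along its x, 170 mm long, under 35 mm high, loose; origin near its middle. Leave alone
- wrench: steel wrench lying along its x, 160 mm long, about 10 mm high, loose; origin near its middle. Leave alone
- bearing: steel bearing ring lying flat, 62 mm across, 16 mm high, loose; origin under its centre. Leave alone
Things that resemble listed ones, but are neither listed nor needed, are in the scene too. Leave any black or grey look-alike of the measure_red alone.

How it is judged:
By the outcome, as a careful person would: the job done as asked, in the order asked, and still so for the second after the job is handed in, with the robot touching nothing.
It also fails if it takes over 72 s, if anything falls off the work surface, if the arm or the gripper's body presses on something with over 40 N, if the wrist force passes 120 N, or if a joint passes its speed limit or range.

## Working session

There is one attempt and no reset: what is moved stays moved. The work goes in short steps, Python scripts to look and compute and a shell command to move; the robot and the scene stay as the last step left them, time stands still between calls to the robot, and variables do not carry over. Pictures are saved under pics/ and viewed, at most 14 in all, crops included, and the job is handed in when it is done.

```bash
mkdir -p pics; python3 - <<'E'
from rig import *
import cv2,numpy as np
s=read_state();print({k:np.round(v,3).tolist() for k,v in s.items()})
a=capture("top");
for l in ["measure_red","measure_blue","peg_red_seat","peg_blue_seat","tray_front","stand","oil_bottle","spray_can","parts_jar","plug_box","screwdriver"]:
    print(l,[(np.round(d["xyz"]).tolist(),round(d["score"],2)) for d in place_of(l,"top")][:4])
cv2.imwrite("pics/top.png",cv2.cvtColor(a,cv2.COLOR_RGB2BGR))
b=capture("side");cv2.imwrite("pics/side.png",cv2.cvtColor(b,cv2.COLOR_RGB2BGR))
for c in("top","side"):print(c,camera_model(c))
print(camera_model("wrist"))
E
```

```text
{'clock': 0.0, 'qpos': [1.169, 0.327, -0.194, 1.052, -0.0, 1.437], 'joint_velocities': [0.0, 0.0, 0.001, -0.001, 0.001, -0.001], 'joint_efforts': [0.0, -44.34, 26.244, 0.015, -0.0, -0.0], 'position': [145.294, 529.861, 230.496], 'ee_rot': [-0.419, -3.113, 0.003], 'contact_force': [0.455, 0.444, -0.242], 'moment': [0.036, -0.019, -0.014], 'finger_force': 0.0, 'gripper_width': 0.995}
measure_red [([327.0, -357.0, 25.0], 0.97), ([511.0, -273.0, 26.0], 0.83), ([329.0, -556.0, 22.0], 0.76), ([512.0, -440.0, 26.0], 0.6)]
measure_blue [([488.0, 339.0, 24.0], 0.62), ([572.0, 98.0, 51.0], 0.21)]
peg_red_seat [([569.0, 95.0, 50.0], 0.75), ([340.0, 334.0, 3.0], 0.2)]
peg_blue_seat [([592.0, -36.0, 51.0], 0.84)]
tray_front [([434.0, 3.0, 19.0], 0.73)]
stand [([578.0, 32.0, -3.0], 0.98)]
oil_bottle [([727.0, -263.0, 4.0], 0.77)]
spray_can [([714.0, 231.0, -1.0], 0.92)]
parts_jar [([645.0, -471.0, 1.0], 0.61), ([342.0, 335.0, 2.0], 0.48)]
plug_box [([594.0, 494.0, -0.0], 0.84)]
screwdriver [([355.0, 179.0, -1.0], 0.72)]
top {'K': array([[456.61785561,   0.        , 257.88553592],
       [  0.     
[... 769 characters left out ...]
45039e+02],
       [ 1.97123714e-03,  6.66874498e-01,  7.45167443e-01,
         9.59165654e+02],
       [ 0.00000000e+00,  0.00000000e+00,  0.00000000e+00,
         1.00000000e+00]])}
{'K': array([[284.85195241,   0.        , 258.23724778],
       [  0.        , 284.85195241, 189.99171033],
       [  0.        ,   0.        ,   1.        ]]), 'T_tool_cam': array([[ 1.52523483e-03,  9.47539188e-01,  3.19635983e-01,
         8.26242521e+01],
       [ 9.99998833e-01, -1.47385030e-03, -4.02652215e-04,
        -3.79715477e-01],
       [ 8.95668373e-05,  3.19636224e-01, -9.47540330e-01,
        -1.43622045e+02],
       [ 0.00000000e+00,  0.00000000e+00,  0.00000000e+00,
         1.00000000e+00]])}
```

```bash
ls; ls *
```

```text
pics
side.png
top.png
```

View pics/top.png

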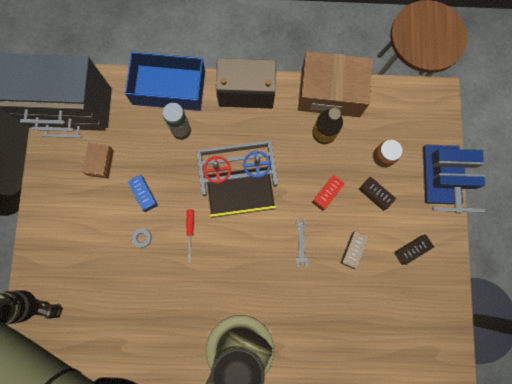

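View pics/side.png

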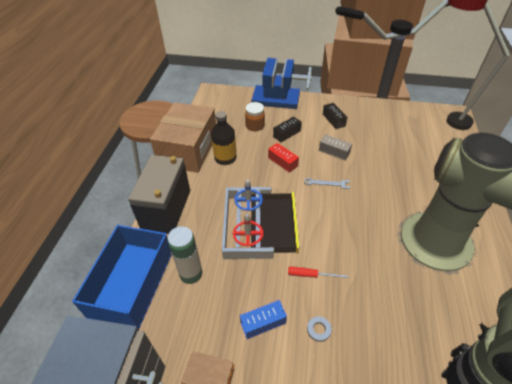

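The top view shows the red measure at about (328,192), the blue one at (142,193), the stand with its pegs at (217,169) and (257,164), and the tray pulled out with its panel near (242,211). The side view agrees. The black and grey look-alikes are to the right. Next I fly to in front of the tray.

```bash
cat > h.py <<'E'
from rig import *
import numpy as np, cv2
from scipy.spatial.transform import Rotation as Rn
def pose():
    s=read_state(); return np.array(s["position"]),Rn.from_rotvec(s["ee_rot"]).as_matrix()
def down(yaw_y):   # tool down, tool -x (camera looks that way) along heading yaw (deg)
    c,s=np.cos(np.radians(yaw_y)),np.sin(np.radians(yaw_y))
    x=np.array([-c,-s,0]);z=np.array([0,0,-1.]);return np.c_[x,np.cross(z,x),z]
def plan(p,R=None,after=True):
    """rotation (tool axes, deg) then offset in the tool axes after it"""
    p0,R0=pose(); R=R0 if R is None else R
    rv=np.degrees(Rn.from_matrix(R0.T@R).as_rotvec()); o=R.T@(np.array(p,float)-p0)
    print("rot",rv.round(2),"rows",round(np.linalg.norm(rv)/8.5,1),"| offset",o.round(1),"rows",round(np.linalg.norm(o)/48,1))
def cam(name):
    m=camera_model(name); 
    if name!="wrist": return m["K"],np.array(m["pose"])
    p,R=pose(); T=np.eye(4);T[:3,:3]=R;T[:3,3]=p; return m["K"],T@m["T_tool_cam"]
def ray(K,P,uv,z):
    uv=np.atleast_2d(np.array(uv,float)); d=np.c_[(uv[:,0]-K[0,2])/K[0,0],-(uv[:,1]-K[1,2])/K[1,1],-np.ones(len(uv))]@P[:3,:3].T
    t=(z-P[2,3])/d[:,2]; return P[:3,3]+d*t[:,None]
def snap(name,file=None):
    kp=cam(name); im=capture(name)
    if file: cv2.imwrite("pics/"+file,cv2.cvtColor(im,cv2.COLOR_RGB2BGR))
    return im,kp
def places(labels,c):
    for l in labels: print(l,[(np.round(d["xyz"],1).tolist(),round(d["score"],2)) for d in place_of(l,c)][:3])
E
python3 - <<'E'
from h import *
plan([375,-8,230],down(10))
E
```

```text
rot [ -0.    -0.   -25.34] rows 3.0 | offset [-132.5 -570.1    1.3] rows 12.2
```

```bash
python3 -m crank '{"grip":[0,0,0,0,0,0,0,0,0,0,0,0],"offset":[[0,0,0],[0,0,0],[0,0,0],[-11,-47.5,0],[-11,-47.5,0],[-11,-47.5,0],[-11,-47.5,0],[-11,-47.5,0],[-11,-47.5,0],[-11,-47.5,0],[-11,-47.5,0],[-11,-47.5,0]],"delta_rot":[[0,0,-8.4],[0,0,-8.4],[0,0,-8.4],[0,0,0],[0,0,0],[0,0,0],[0,0,0],[0,0,0],[0,0,0],[0,0,0],[0,0,0],[0,0,0]]}'
python3 -m crank '{"grip":[0,0,0,0],"offset":[[-11,-47.5,0],[-11,-47.5,0],[-11,-47.5,0],[0,0,0]],"delta_rot":[[0,0,0],[0,0,0],[0,0,0],[0,0,0]]}'
python3 - <<'E'
from h import *
plan([375,-8,230],down(10))
snap("wrist","w1.png")
places(["tray_front","peg_red_seat","peg_blue_seat","stand"],"wrist")
E
```

```text
clock: 1.85
position: [316.7, 124.4, 231.7]
ee_rot: [-0.27, 3.128, 0.0]
contact_force: [1.2, 0.1, -0.7]
gripper_width: 0.0
finger_force: 0.0
clock: 2.25
position: [375.9, -13.8, 231.8]
ee_rot: [-0.255, 3.128, -0.004]
contact_force: [-0.7, 0.7, 0.0]
gripper_width: -0.001
finger_force: 0.0
rot [-0.16  0.15 -0.69] rows 0.1 | offset [-0.1  5.8  1.8] rows 0.1
tray_front [([432.8, 4.6, 18.9], 0.82)]
peg_red_seat []
peg_blue_seat []
stand []
```

View pics/w1.png

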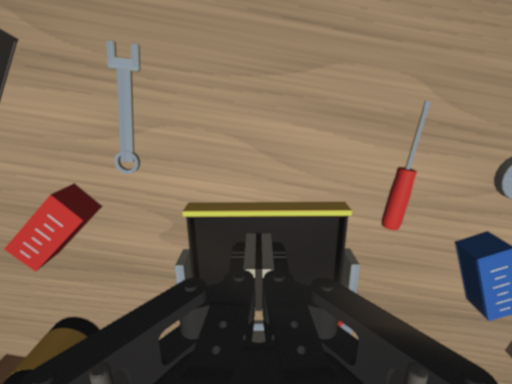

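The wrist view shows the panel's yellow edge from (183,211) to (350,211). The red measure is at (52,225) and the blue one at (490,275). Each has its darker end facing the robot.

```bash
python3 - <<'E'
from h import *
K,P=cam("wrist")
e=ray(K,P,[[183,208],[351,208]],36.5);print(e.round(1),np.degrees(np.arctan2(*(e[1]-e[0])[:2])))
plan([385,-4,18],down(10))
E
# crops of the measures
python3 -c "
import cv2,numpy as np
a=cv2.imread('pics/w1.png')
c=lambda x,y:cv2.resize(a[y:y+120,x:x+130],None,fx=3,fy=3,interpolation=cv2.INTER_CUBIC)
cv2.imwrite('pics/c1.png',np.hstack([c(0,165),c(382,215)]))"
```

```text
[[444.1 -92.7  36.5]
 [406.6 119.2  36.5]] -10.044586664238874
rot [ 0.02 -0.03 -0.03] rows 0.0 | offset [-12.9   1.3 213.2] rows 4.4
```

View pics/c1.png

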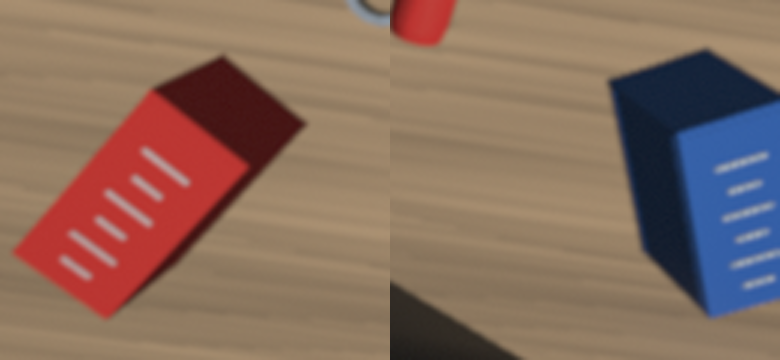

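Both dark ends look closed and solid, so the mouths probably face away from the robot; I will check that later. Now the push.

```bash
python3 -m crank '{"grip":[0,0,0,0,0,0,0,0,0,0],"offset":[[-3,0,44],[-3,0,44],[-3,0,44],[-3,0,44],[-1,0,37],[0,0,0],[-20,0,0],[-20,0,0],[-20,0,0],[-20,0,0]],"delta_rot":[[0,0,0],[0,0,0],[0,0,0],[0,0,0],[0,0,0],[0,0,0],[0,0,0],[0,0,0],[0,0,0],[0,0,0]]}'
python3 -m crank '{"grip":[0,0,0,0],"offset":[[-10,0,0],[-5,0,0],[0,0,0],[0,0,0]],"delta_rot":[[0,0,0],[0,0,0],[0,0,0],[0,0,0]]}'
```

```text
clock: 3.5
position: [463.7, 8.3, 19.9]
ee_rot: [0.273, -3.127, 0.002]
contact_force: [-2.9, -2.2, -3.1]
gripper_width: -0.004
finger_force: 1.8
clock: 3.9
position: [479.7, 10.0, 18.9]
ee_rot: [-0.27, 3.129, -0.0]
contact_force: [1.0, -0.1, -0.2]
gripper_width: -0.002
finger_force: 0.0
```

```bash
C='python3 -m crank'
$C '{"grip":[0,0,0,0,0],"offset":[[-4,0,0],[-4,0,0],[-3,0,0],[-3,0,0],[0,0,0]],"delta_rot":[[0,0,0],[0,0,0],[0,0,0],[0,0,0],[0,0,0]]}'
$C '{"grip":[0,0,0],"offset":[[-3,0,0],[-3,0,0],[0,0,0]],"delta_rot":[[0,0,0],[0,0,0],[0,0,0]]}'
$C '{"grip":[0,0,0],"offset":[[-2,0,0],[-2,0,0],[0,0,0]],"delta_rot":[[0,0,0],[0,0,0],[0,0,0]]}'
```

```text
clock: 4.4
position: [493.9, 12.4, 18.2]
ee_rot: [-0.27, 3.129, 0.0]
contact_force: [-1.2, 0.4, 0.0]
gripper_width: -0.004
finger_force: 0.3
clock: 4.7
position: [497.9, 13.1, 18.0]
ee_rot: [0.269, -3.127, 0.001]
contact_force: [-4.8, -1.8, 3.3]
gripper_width: 0.001
finger_force: 2.6
clock: 5.0
position: [497.9, 13.2, 17.5]
ee_rot: [0.268, -3.12, 0.003]
contact_force: [-13.1, -3.7, 11.1]
gripper_width: 0.001
finger_force: 7.0
```

The tray has hit its stop: the position is holding at 497.9 while the force rises. I back off and measure the pegs and measures in both fixed cameras.

```bash
C='python3 -m crank'
$C '{"grip":[0,0,0,0,0,0,0,1,1],"offset":[[20,0,0],[40,0,0],[40,0,0],[0,0,-45],[0,0,-45],[0,0,-45],[0,0,-45],[0,0,-20],[0,0,0]],"delta_rot":[[0,0,0],[0,0,0],[0,0,0],[0,0,0],[0,0,0],[0,0,0],[0,0,0],[0,0,0],[0,0,0]]}'
python3 - <<'E'
from h import *
for c in ("top","side"):
    im,(K,P)=snap(c,c+"2.png"); print(c); places(["tray_front","peg_red_seat","peg_blue_seat","stand","measure_blue","measure_red"],c)
    for l in("measure_red","measure_blue"):
        for r in regions_of(l,c)[:4]:
            m=r["pixels"].astype(np.uint8); b=cv2.minAreaRect(np.argwhere(m)[:,::-1].astype(np.float32)); q=cv2.boxPoints(b)
            print(l,round(r["score"],2),q.round().tolist(),im[r["pixels"]].mean(0).round(), ray(K,P,q,40)[:,:2].round().tolist())
a=cv2.imread("pics/side2.png")
f=lambda x,y,w,h,s:cv2.resize(a[y:y+h,x:x+w],None,fx=s,fy=s,interpolation=cv2.INTER_CUBIC)
cv2.imwrite("pics/c2.png",np.hstack([f(215,175,100,100,4),np.vstack([f(230,290,70,50,5.714),f(255,135,70,50,5.714)])[:400].copy() if 0 else cv2.resize(np.vstack([f(230,290,70,50,5),f(255,135,70,50,5)]),(280,400))]))
E
```

```text
clock: 5.9
position: [407.9, -3.6, 221.8]
ee_rot: [-0.269, 3.122, -0.003]
contact_force: [0.6, -0.6, -0.7]
gripper_width: 0.33
finger_force: 0.0
top
tray_front []
peg_red_seat []
peg_blue_seat [([710.8, 229.9, 0.4], 0.7), ([723.9, -263.8, 2.8], 0.51), ([590.3, -34.0, 50.8], 0.45)]
stand [([578.5, 33.6, 0.8], 0.76), ([592.8, -35.5, 52.1], 0.42)]
measure_blue [([487.0, 334.9, 22.6], 0.88)]
measure_red [([331.6, -554.8, 20.6], 0.94), ([511.1, -438.5, 23.8], 0.8), ([323.3, -357.1, 24.6], 0.74)]
measure_red 0.9 [[338.0, 263.0], [350.0, 229.0], [368.0, 235.0], [356.0, 270.0]] [153. 137. 119.] [[280.0, -303.0], [391.0, -341.0], [373.0, -400.0], [263.0, -362.0]]
measure_red 0.63 [[392.0, 252.0], [425.0, 232.0], [434.0, 247.0], [401.0, 267.0]] [69. 59. 48.] [[322.0, -477.0], [390.0, -588.0], [342.0, -616.0], [275.0, -505.0]]
measure_red 0.62 [[310.0, 202.0], [332.0, 174.0], [344.0, 183.0], [322.0, 211.0]] [192.  71.  58.] [[476.0, -212.0], [573.0, -283.0], [543.0, -323.0], [447.0, -252.0]]
measure_red 0.6 [[357.0, 189.0], [369.0, 175.0], [396.0, 197.0], [384.0, 211.0]] [66. 56. 47.] [[525.0, 
[... 1094 characters left out ...]
[439.0, -441.0], [530.0, -320.0]]
measure_red 0.78 [[264.0, 155.0], [275.0, 140.0], [302.0, 159.0], [291.0, 174.0]] [174.  63.  53.] [[575.0, -261.0], [548.0, -350.0], [437.0, -261.0], [467.0, -179.0]]
measure_red 0.73 [[221.0, 187.0], [273.0, 187.0], [273.0, 258.0], [221.0, 258.0]] [109. 104.  97.] [[692.0, -83.0], [521.0, -110.0], [484.0, 162.0], [630.0, 184.0]]
measure_blue 0.86 [[237.0, 315.0], [279.0, 299.0], [289.0, 322.0], [247.0, 339.0]] [ 78. 114. 182.] [[550.0, 343.0], [450.0, 282.0], [419.0, 340.0], [516.0, 398.0]]
measure_blue 0.42 [[246.0, 102.0], [264.0, 102.0], [264.0, 130.0], [246.0, 130.0]] [145. 124. 104.] [[699.0, -572.0], [624.0, -584.0], [596.0, -401.0], [665.0, -390.0]]
```

View pics/c2.png

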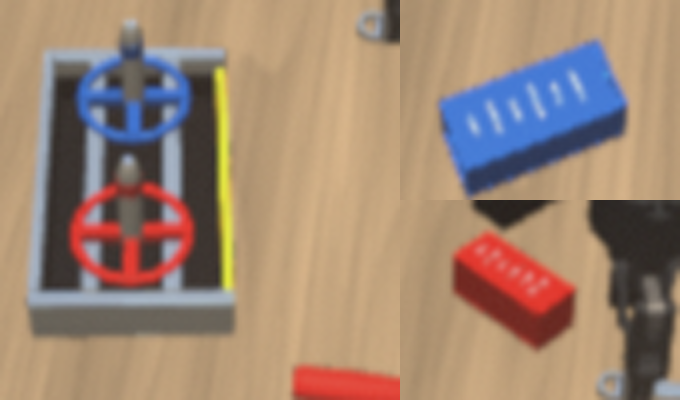

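The crop shows the tray panel flush with the frame, and the pegs at about (132,97) blue and (130,232) red. The near ends of both measures look solid. Now to the blue measure.

```bash
python3 - <<'E'
from h import *
plan([487,338,200]); print(read_state()["qpos"])
E
```

```text
rot [0. 0. 0.] rows 0.0 | offset [-139.5  322.    18.3] rows 7.3
[-1.90553961e-01  6.60363054e-02 -5.57289753e-01  9.47321365e-01
  1.08858405e-06 -3.62586014e-01]
```

```bash
C='python3 -m crank'
$C '{"grip":[1,1,1,1,1,1,1,1,1,1,1,1],"offset":[[-20,46,2],[-20,46,2],[-20,46,2],[-20,46,3],[-20,46,3],[-20,46,3],[-20,46,3],[0,0,0],[0,0,0],[0,0,0],[0,0,0],[0,0,0]],"delta_rot":[[0,0,0],[0,0,0],[0,0,0],[0,0,0],[0,0,8.5],[0,0,8.5],[0,0,8.5],[0,0,8.5],[0,0,8.5],[0,0,8.5],[0,0,8.5],[0,0,8.5]]}'
$C '{"grip":[1,1,1,1,1,1,1,1,1,1,1,1],"offset":[[0,0,0],[0,0,0],[0,0,0],[0,0,0],[0,0,0],[0,0,0],[0,0,0],[0,0,0],[0,0,0],[0,0,0],[0,0,0],[0,0,0]],"delta_rot":[[0,0,8.5],[0,0,8.5],[0,0,8.5],[0,0,8.5],[0,0,8.5],[0,0,8.5],[0,0,8.5],[0,0,8.5],[0,0,8.5],[0,0,8.5],[0,0,6],[0,0,0]]}'
python3 - <<'E'
from h import *
plan([487,338,200],down(-149)); print(read_state()["qpos"])
im,(K,P)=snap("wrist","w2.png"); places(["measure_blue"],"wrist")
for r in regions_of("measure_blue","wrist")[:2]:
    q=cv2.boxPoints(cv2.minAreaRect(np.argwhere(r["pixels"])[:,::-1].astype(np.float32))); print(r["score"],q.round().tolist(),ray(K,P,q,48)[:,:2].round(1).tolist())
E
```

```text
clock: 8.0
position: [506.4, 326.1, 200.3]
ee_rot: [-1.522, -2.748, 0.001]
contact_force: [0.6, 0.1, 0.6]
gripper_width: 1.003
finger_force: 0.0
clock: 9.2
position: [506.4, 326.0, 200.4]
ee_rot: [3.024, 0.85, -0.0]
contact_force: [-0.4, -0.2, -0.1]
gripper_width: 1.002
finger_force: 0.0
rot [-0.    0.01  0.39] rows 0.0 | offset [-10.5 -20.2   0.4] rows 0.5
[ 4.49523355e-01  4.43538418e-01 -9.69140494e-02  1.03057341e+00
 -1.20750987e-06  3.04317110e+00]
measure_blue [([487.0, 338.0, 20.3], 0.75)]
0.95 [[216.0, 127.0], [262.0, 127.0], [262.0, 230.0], [216.0, 230.0]] [[526.4, 388.6], [550.9, 348.6], [451.8, 287.3], [424.1, 332.5]]
```

View pics/w2.png

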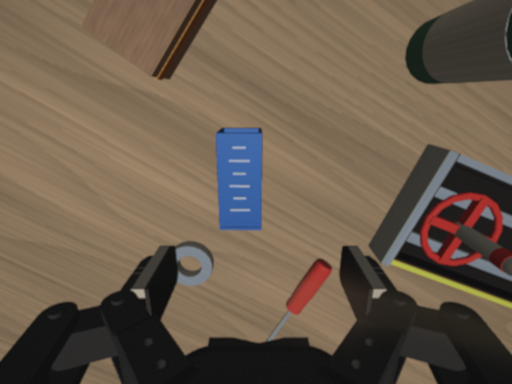

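The mouth shows at the far end, with its hollow rim near (239,130), and the measure runs vertically in the picture from (239,127) to (239,230). I descend 15 mm towards the closed end.

```bash
python3 - <<'E'
from h import *
plan([473.5,330.5,7])
E
```

```text
rot [0. 0. 0.] rows 0.0 | offset [-25.7 -21.  193.5] rows 4.1
```

```bash
C='python3 -m crank'
$C '{"grip":[1,1,1,1,1,1,1,1],"offset":[[-13,-10.5,35],[-12.7,-10.5,35],[0,0,40],[0,0,40],[0,0,30],[0,0,13.5],[0,0,0],[0,0,0]],"delta_rot":[[0,0,0],[0,0,0],[0,0,0],[0,0,0],[0,0,0],[0,0,0],[0,0,0],[0,0,0]]}'
$C '{"grip":[0,0,0,0,0,0,0,0],"offset":[[0,0,0],[0,0,0],[0,0,0],[0,0,0],[0,0,0],[0,0,0],[0,0,-15],[0,0,-25]],"delta_rot":[[0,0,0],[0,0,0],[0,0,0],[0,0,0],[0,0,0],[0,0,0],[0,0,0],[0,0,0]]}' 45
```

```text
clock: 10.15
position: [474.4, 331.0, 8.1]
ee_rot: [-3.024, -0.85, -0.002]
contact_force: [0.2, 0.3, 0.5]
gripper_width: 1.001
finger_force: 0.0
clock: 10.95
position: [472.0, 329.8, 46.1]
ee_rot: [3.024, 0.849, -0.006]
contact_force: [-0.5, 0.6, -0.6]
gripper_width: 0.555
finger_force: 46.8
```

```bash
C='python3 -m crank'
$C '{"grip":[0,0,0,0,0,0,0,0,0,0,0,0],"offset":[[0,0,-45],[0,0,-45],[0,0,-45],[0,0,-45],[0,0,-45],[0,0,-20],[0,0,0],[0,0,0],[0,0,0],[0,0,0],[0,0,0],[0,0,0]],"delta_rot":[[0,0,0],[0,0,-8],[0,0,-8.5],[0,0,-8.5],[0,0,-8.5],[0,0,-8.5],[0,0,-8.5],[0,0,-8.5],[0,0,-8.5],[0,0,-8.5],[0,0,-8.5],[0,0,-8.5]]}'
$C '{"grip":[0,0,0,0,0,0,0,0,0],"offset":[[0,0,0],[0,0,0],[0,0,0],[0,0,0],[0,0,0],[0,0,0],[0,0,0],[0,0,0],[0,0,0]],"delta_rot":[[0,0,-8.5],[0,0,-8.5],[0,0,-8.5],[0,0,-8.5],[0,0,-8.5],[0,0,-8.5],[0,0,-8.5],[0,0,-6.5],[0,0,0]]}'
python3 - <<'E'
from h import *
plan([560,-40,290],down(10)); print(np.round(read_state()["qpos"],2))
E
```

```text
clock: 12.15
position: [473.2, 330.4, 292.0]
ee_rot: [-1.457, -2.783, 0.001]
contact_force: [-0.9, 0.8, -2.0]
gripper_width: 0.555
finger_force: 46.9
clock: 13.05
position: [473.3, 330.5, 292.0]
ee_rot: [0.284, -3.128, 0.0]
contact_force: [0.1, 0.5, -1.0]
gripper_width: 0.556
finger_force: 46.9
rot [-0.01 -0.03  0.37] rows 0.0 | offset [ -21.1 -379.9    2. ] rows 7.9
[ 0.48  0.35 -0.01  1.22  0.    0.3 ]
```

```bash
C='python3 -m crank'
$C '{"grip":[0,0,0,0,0,0,0,0,0],"offset":[[-2.6,-47.5,0],[-2.6,-47.5,0],[-2.6,-47.5,0],[-2.6,-47.5,0],[-2.6,-47.5,0],[-2.6,-47.5,0],[-2.6,-47.5,0],[-2.6,-47.5,0],[0,0,0]],"delta_rot":[[0,0,0],[0,0,0],[0,0,0],[0,0,0],[0,0,0],[0,0,0],[0,0,0],[0,0,0],[0,0,0]]}'
$C '{"grip":[0,0,0,0,0,0,0,0,0,0,0,0],"offset":[[0,0,0],[0,0,0],[0,0,0],[0,0,0],[0,0,0],[0,0,0],[0,0,0],[0,0,0],[0,0,0],[0,0,0],[0,0,0],[0,0,0]],"delta_rot":[[0,-8.5,0],[0,-8.5,0],[0,-8.5,0],[0,-8.5,0],[0,-8.5,0],[0,-8.5,0],[0,-8.5,0],[0,-8.5,0],[0,-8.5,0],[0,-8.5,0],[0,-5,0],[0,0,0]]}'
cat >> h.py <<'E'
def horiz(yaw):
    c,s=np.cos(np.radians(yaw)),np.sin(np.radians(yaw)); z=np.array([c,s,0]);x=np.array([0,0,-1.]); return np.c_[x,np.cross(z,x),z]
E
python3 - <<'E'
from h import *
R=horiz(10)
plan(np.array([592.2,-34.5,235])+16.2*R[:,2],R); print(np.round(read_state()["qpos"],2))
snap("side","s3.png"); snap("top","t3.png")
a=cv2.imread("pics/s3.png")[100:300,150:400];b=cv2.imread("pics/t3.png")[100:260,170:330]
cv2.imwrite("pics/c3.png",np.hstack([cv2.resize(a,(500,400)),cv2.resize(b,(290,400))]))
E
```

```text
clock: 13.95
position: [563.4, -45.0, 291.7]
ee_rot: [-0.269, 3.13, -0.003]
contact_force: [0.0, 0.6, -1.2]
gripper_width: 0.556
finger_force: 47.3
clock: 15.15
position: [588.5, -52.6, 293.7]
ee_rot: [-0.159, 1.841, 0.137]
contact_force: [0.0, 0.5, -1.5]
gripper_width: 0.556
finger_force: 47.6
rot [  0.46 -15.76  -0.58] rows 1.9 | offset [58.7 17.2 22.9] rows 1.4
[-0.57  0.18 -1.29 -1.11  0.72 -0.24]
```

View pics/c3.png

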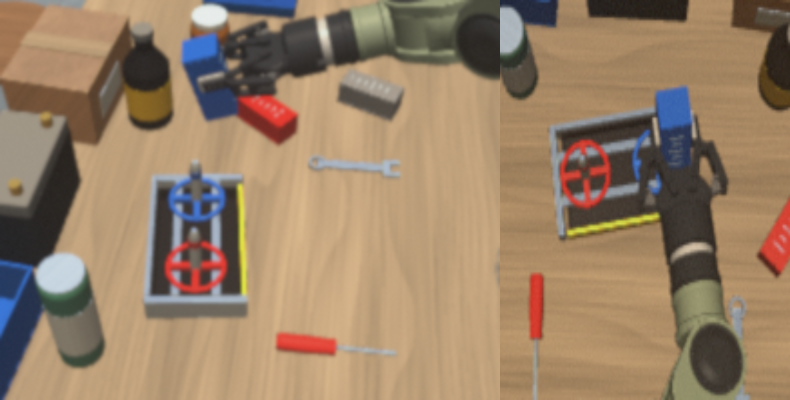

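The measure is inverted, with its mouth down and still gripped, but joint 3 is at its limit of -1.29. A wider heading would take the wrist farther out. I fit the kinematics from the recorded poses and check which headings reach.

```bash
cat > fk.py <<'E'
from h import *
from scipy.optimize import least_squares
s=read_state()
D=[([1.169,.326,-.193,1.052,0,1.437],[145.529,530.415,231.281],[-.419,-3.113,.003]),
([-.19055,.066036,-.55729,.94732,0,-.362586],[407.9,-3.6,221.8],[-.269,3.122,-.003]),
([.44952,.44354,-.09691,1.03057,0,3.04317],[506.4,326.0,200.4],[3.024,.85,0]),
([.48,.35,-.01,1.22,0,.3],[473.3,330.5,292.0],[.284,-3.128,0]),
([-.57,.18,-1.29,-1.11,.72,-.24],[588.5,-52.6,293.7],[-.159,1.841,.137])]
E=lambda a,t:Rn.from_euler(a,t).as_matrix()
def fk(q,v):
    ux,uz,fx,fz,h,d,L4,L5=v
    R1=E('z',q[0]);R2=R1@E('y',q[1]);R3=R2@E('y',-q[2]);R4=R3@E('y',q[3]);R5=R4@E('z',q[4])
    p=np.array([0,0,h])+R2@[ux,0,uz]+R3@[fx,d,fz]+R4@[L4,0,0]+R5@[L5,0,0]
    R6=R5@E('x',-q[5])   # horizontal at zero: tool z=+x, tool x = down
    return p,R6@np.array([[0,0,1],[0,1,0],[-1,0,0.]])
def fit():
    res=lambda v:np.concatenate([fk(q,v)[0]-p for q,p,_ in D])
    return least_squares(lambda v:np.r_[res(v),1e-3*v],[0,300,300,0,200,75,70,180])
E
cat >> fk.py <<'E'
LIM=np.array([[-2.65,2.65],[-.97,1.79],[-1.3,1.35],[-1.93,2.1],[-1.47,1.37],[-3.14,3.14]])
def ik(p,R,v,q0):
    f=lambda q:np.r_[(lambda a,b:np.r_[a-p,150*(Rn.from_matrix(b.T@R).as_rotvec())])(*fk(q,v))]
    r=least_squares(f,np.clip(q0,LIM[:,0]+.01,LIM[:,1]-.01),bounds=(LIM[:,0],LIM[:,1])); return r.x,np.linalg.norm(r.fun)
E
python3 - <<'E'
from fk import *
D.append((s["qpos"],s["position"],s["ee_rot"]))
f=fit();print(f.x.round(1),np.abs(f.fun).max().round(2))
for q,p,r in D: print(np.degrees(Rn.from_matrix(fk(q,f.x)[1].T@Rn.from_rotvec(r).as_matrix()).magnitude()).round(1))
for nm,seat in(("b",[592.2,-34.5,55]),("r",[569.2,95.5,55])):
  for hd in (-60,-50,-40,-30,-20,10,20,30,40,50):
    R=horiz(hd); out=[]
    for z in (125,220):
        q,e=ik(np.array([seat[0],seat[1],z])+16.2*R[:,2],R,f.x,s["qpos"]); out+=[e.round(1),q.round(2).tolist()]
    if max(out[0],out[2])<8: print(nm,hd,*out)
E
```

```text
[  5.1 507.4 396.3  70.5 304.7  73.9 113.  302.7] 2.08
164.6
41.5
11.3
34.3
27.0
27.6
b -60 0.5 [0.3, 1.12, -0.83, -1.93, -1.34, -0.02] 0.0 [0.29, 0.88, -0.9, -1.79, -1.34, -0.0]
b -50 7.2 [0.26, 1.09, -0.95, -1.93, -1.15, -0.1] 0.0 [0.26, 0.9, -1.03, -1.93, -1.13, -0.0]
b 40 6.4 [-0.7, 1.1, -1.02, -1.93, 1.37, 0.18] 4.1 [-0.7, 0.89, -1.09, -1.93, 1.37, 0.04]
r -50 0.4 [0.54, 1.12, -0.83, -1.93, -1.41, -0.02] 0.0 [0.54, 0.88, -0.9, -1.79, -1.41, -0.0]
r -40 6.2 [0.51, 1.09, -0.95, -1.93, -1.22, -0.11] 0.0 [0.51, 0.9, -1.03, -1.93, -1.21, -0.0]
r 50 7.0 [-0.5, 1.09, -1.07, -1.93, 1.37, 0.23] 2.7 [-0.5, 0.88, -1.14, -1.93, 1.37, 0.09]
```

```bash
sed -i "s/E('x',-q\[5\])/E('x',q[5])/" fk.py; cat >> fk.py <<'E'
D.append(([-0.57,.18,-1.29,-1.11,.72,-.24],D[-1][1],D[-1][2])); D.pop()
def tilt(yaw,phi): # placing: tool points phi below horizontal on heading yaw
    return horiz(yaw)@E('y',np.radians(phi))
def gtilt(yaw_closed,phi): # lying: tool x would point to the mouth at phi=0; lean back over the closed end
    return down(yaw_closed)@E('y',np.radians(phi))
E
python3 - <<'E'
from fk import *
D.append((s["qpos"],s["position"],s["ee_rot"]))
f=fit();v=f.x;np.save("v.npy",v)
print([np.degrees(Rn.from_matrix(fk(q,v)[1].T@Rn.from_rotvec(r).as_matrix()).magnitude()).round(1) for q,p,r in D])
print(gtilt(-149,30)[:,2])
for phi in (25,35,45):
  for nm,seat in(("b",[592.2,-34.5,55]),("r",[569.2,95.5,55])):
   for hd in (-20,-10,0,10,20,30):
    R=tilt(hd,phi); out=[]
    for z in (125,220):
        q,e=ik(np.array([seat[0],seat[1],z])+16.2*R[:,2],R,v,s["qpos"]); out+=[e.round(1),q.round(2).tolist()]
    if max(out[0],out[2])<3: print(phi,nm,hd,*out)
  for nm,g,yc in(("b",[473.5,330.5,24],-149),("r",[498,-260,24],144)):
    for k in(-3,3):
     R=gtilt(yc,phi);q,e=ik(np.array(g)+16.2*R[:,2],R,v,[np.arctan2(g[1],g[0])-.12,.4,-.1,1-np.radians(phi),0,k]);print(phi,"grasp",nm,e.round(2),q.round(2))
E
```

```text
[np.float64(0.1), np.float64(0.5), np.float64(0.0), np.float64(0.5), np.float64(0.6), np.float64(0.0)]
[ 0.42858365  0.25751904 -0.8660254 ]
25 b -20 0.0 [-0.06, 0.7, -1.27, -1.52, -0.26, 0.13] 0.0 [-0.06, 0.32, -1.23, -1.09, -0.26, 0.13]
25 b -10 2.4 [-0.18, 0.71, -1.3, -1.56, 0.0, -0.0] 0.0 [-0.19, 0.31, -1.27, -1.15, 0.01, -0.01]
25 b 10 0.0 [-0.45, 0.68, -1.28, -1.43, 0.56, -0.29] 0.0 [-0.45, 0.29, -1.23, -1.0, 0.56, -0.29]
25 b 20 0.0 [-0.54, 0.62, -1.2, -1.18, 0.78, -0.48] 0.0 [-0.54, 0.28, -1.15, -0.79, 0.78, -0.48]
25 b 30 0.0 [-0.61, 0.57, -1.07, -0.81, 0.96, -0.73] 0.0 [-0.61, 0.29, -1.02, -0.48, 0.96, -0.73]
25 r -20 0.0 [0.32, 0.66, -1.2, -1.32, -0.59, 0.32] 0.0 [0.32, 0.31, -1.16, -0.94, -0.59, 0.32]
25 r -10 0.0 [0.2, 0.71, -1.29, -1.53, -0.34, 0.17] 0.0 [0.2, 0.31, -1.25, -1.09, -0.34, 0.17]
25 r 30 0.0 [-0.31, 0.64, -1.26, -1.29, 0.74, -0.44] 0.0 [-0.31, 0.26, -1.21, -0.86, 0.74, -0.44]
25 grasp b 8.75 [ 0.49  0.48 -0.84 -0.19 -0.01 -3.14]
25 grasp b 0.0 [ 0.47  0.48 -0.85 -0.19  0.03  3.07]
25 grasp r 0.0 [-0.61  0.46 -0.88 -0.21 -0.01 -3.12]
25 grasp r 2.37 [-0.62  
[... 2068 characters left out ...]
 0.43]
45 r -10 0.0 [0.15, 0.32, -1.06, -0.57, -0.23, 0.23] 0.0 [0.15, 0.08, -0.96, -0.23, -0.23, 0.23]
45 r 0 0.0 [0.06, 0.31, -1.1, -0.62, -0.04, 0.04] 0.0 [0.06, 0.06, -0.99, -0.26, -0.04, 0.04]
45 r 10 0.0 [-0.04, 0.3, -1.11, -0.61, 0.15, -0.15] 0.0 [-0.04, 0.05, -1.0, -0.25, 0.15, -0.15]
45 r 20 0.0 [-0.13, 0.3, -1.08, -0.54, 0.33, -0.35] 0.0 [-0.13, 0.06, -0.98, -0.19, 0.33, -0.35]
45 r 30 0.0 [-0.2, 0.31, -1.03, -0.41, 0.49, -0.56] 0.0 [-0.2, 0.08, -0.92, -0.08, 0.49, -0.56]
45 grasp b 8.47 [ 0.48  0.64 -1.15 -1.01  0.02 -3.14]
45 grasp b 0.0 [ 0.45  0.64 -1.15 -1.    0.07  3.08]
45 grasp r 0.0 [-0.6   0.64 -1.19 -1.04 -0.02 -3.12]
45 grasp r 2.31 [-0.61  0.64 -1.19 -1.05 -0.    3.14]
```

The fit is good. If the tool leans 35° over the closed end at the grasp, the placing poses have ample joint range. I will set the blue measure down in the free space in front of the stand and regrasp it tilted.

```bash
python3 - <<'E'
from fk import *
v=np.load("v.npy")
plan([410,0,8.5],down(79))
for R,z in ((down(79),8),(gtilt(79,35),12)):
    print([x for x in ik(np.array([410,0,z]),R,v,[-.2,.3,-.5,.6,0,-1.6])])
E
```

```text
rot [-43.38  64.92 -58.81] rows 11.5 | offset [-16.3 183.4 284.6] rows 7.1
[array([-1.81169465e-01,  3.94785087e-01, -8.22216721e-01,  3.53794519e-01,
        3.84266339e-18, -1.55997957e+00]), np.float64(1.637401223736036e-13)]
[array([ 0.21094911,  0.613184  , -0.60574783,  0.61982678, -0.55582109,
       -1.09099024]), np.float64(4.754519222987751e-13)]
```

```bash
C='python3 -m crank'
$C '{"grip":[0,0,0,0,0,0,0,0,0,0,0,0],"offset":[[0,0,0],[0,0,0],[0,0,0],[0,0,0],[0,0,0],[0,0,0],[0,0,0],[0,0,0],[0,0,0],[0,0,0],[0,0,0],[0,0,0]],"delta_rot":[[-3.62,5.41,-4.9],[-3.62,5.41,-4.9],[-3.62,5.41,-4.9],[-3.62,5.41,-4.9],[-3.62,5.41,-4.9],[-3.62,5.41,-4.9],[-3.62,5.41,-4.9],[-3.62,5.41,-4.9],[-3.62,5.41,-4.9],[-3.62,5.41,-4.9],[-3.62,5.41,-4.9],[-3.62,5.41,-4.9]]}'
$C '{"grip":[0,0],"offset":[[0,0,0],[0,0,0]],"delta_rot":[[0,0,0],[0,0,0]]}'
python3 - <<'E'
from h import *
plan([410,0,120],down(79))
E
```

```text
clock: 16.45
position: [591.7, -54.9, 291.6]
ee_rot: [-1.712, 2.419, 0.012]
contact_force: [0.1, -0.2, -0.5]
gripper_width: 0.556
finger_force: 47.6
clock: 16.65
position: [592.9, -54.5, 289.3]
ee_rot: [-1.703, 2.417, 0.014]
contact_force: [0.6, 0.7, -1.3]
gripper_width: 0.56
finger_force: 47.7
rot [-6.31  8.52 -8.62] rows 1.6 | offset [-18.6 189.9 169.3] rows 5.3
```

```bash
C='python3 -m crank'
$C '{"grip":[0,0,0,0,0,0,0,0,0,0,0],"offset":[[0,0,0],[0,0,0],[-4.6,47.5,0],[-4.6,47.5,0],[-4.6,47.5,10],[-4.6,47.5,10],[0,0,45],[0,0,45],[0,0,45],[0,0,14],[0,0,0]],"delta_rot":[[-3.15,4.26,-4.31],[-3.15,4.26,-4.31],[0,0,0],[0,0,0],[0,0,0],[0,0,0],[0,0,0],[0,0,0],[0,0,0],[0,0,0],[0,0,0]]}'
python3 - <<'E'
from h import *
plan([410,0,9],down(79)); print(read_state()["clock"])
E
```

```text
clock: 17.75
position: [407.3, -1.4, 117.2]
ee_rot: [1.993, -2.424, -0.006]
contact_force: [-0.4, 0.3, -1.2]
gripper_width: 0.555
finger_force: 47.6
rot [ 0.28 -0.01 -0.16] rows 0.0 | offset [ -1.8  -2.4 108.2] rows 2.3
17.75
```

```bash
C='python3 -m crank'
$C '{"grip":[0,0,0,0,0,0,0],"offset":[[0,0,40],[0,0,40],[0,0,18],[0,0,5],[0,0,4],[0,0,2],[0,0,0]],"delta_rot":[[0.28,0,0],[0,0,0],[0,0,0],[0,0,0],[0,0,0],[0,0,0],[0,0,0]]}'
```

```text
clock: 18.45
position: [412.6, -2.1, 10.7]
ee_rot: [-1.995, 2.422, -0.01]
contact_force: [-0.5, -0.3, -1.3]
gripper_width: 0.557
finger_force: 47.7
```

```bash
C='python3 -m crank'
$C '{"grip":[0,0,0],"offset":[[0,0,1.5],[0,0,0],[0,0,0]],"delta_rot":[[0,0,0],[0,0,0],[0,0,0]]}'
python3 - <<'E'
from h import *
print(read_state()["position"])
E
```

```text
clock: 18.75
position: [412.3, -2.0, 8.7]
ee_rot: [-1.996, 2.422, -0.009]
contact_force: [0.2, 0.1, 4.1]
gripper_width: 0.561
finger_force: 48.3
[412.32468487  -1.98074217   8.66886297]
```

```bash
C='python3 -m crank'
$C '{"grip":[1,1,1,1,1,1,1,1,1,1],"offset":[[0,0,0],[0,0,0],[0,0,-3],[0,0,-7],[0,0,0],[0,0,0],[0,0,0],[0,0,0],[0,0,0],[0,0,0]],"delta_rot":[[0,0,0],[0,0,0],[0,0,0],[0,0,0],[0,7,0],[0,7,0],[0,7,0],[0,7,0],[0,7,0],[0,0,0]]}'
python3 - <<'E'
from fk import *
R=gtilt(79,35); plan(np.array([412.3,-2,26.5])+16.2*R[:,2],R)
snap("side","s4.png");cv2.imwrite("pics/c4.png",cv2.resize(cv2.imread("pics/s4.png")[130:300,200:400],None,fx=3,fy=3))
E
```

```text
clock: 19.75
position: [411.7, 0.2, 16.8]
ee_rot: [1.67, -2.019, 0.531]
contact_force: [-0.1, -0.7, -0.2]
gripper_width: 1.0
finger_force: 0.0
rot [-0.21 -0.14  0.13] rows 0.0 | offset [ 7.2 -1.   9.5] rows 0.2
```

View pics/c4.png

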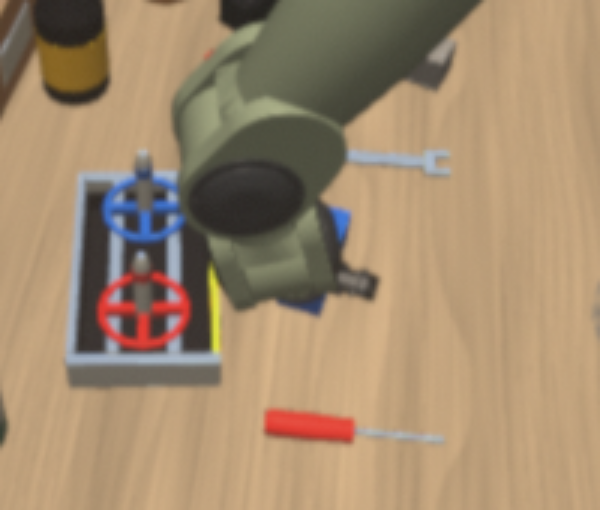

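The view from above is mostly hidden by the arm. The measure lies under the gripper at (320,260), and the arm is clear of the stand.

```bash
C='python3 -m crank'
$C '{"grip":[1,1,1,0,0,0,0,0,0,0],"offset":[[3.6,0,4.7],[3.6,0,4.7],[0,0,0],[0,0,0],[0,0,0],[0,0,0],[0,0,0],[0,0,0],[0,0,0],[0,0,0]],"delta_rot":[[0,0,0],[0,0,0],[0,0,0],[0,0,0],[0,0,0],[0,0,0],[0,0,0],[0,0,0],[0,0,0],[0,0,0]]}' 45
python3 - <<'E'
from fk import *
p,R=pose();print(p,R[:,2]); v=np.load("v.npy")
# lift 230 vertically, in tool axes
print("lift offset",(R.T@[0,0,230]).round(1))
T=tilt(10,35)
rv=np.degrees(Rn.from_matrix(R.T@T).as_rotvec());print("rot to place",rv.round(1))
q=read_state()["qpos"]
P0=p+[0,0,230]
for t in np.linspace(0,1,8):
    q,e=ik(P0,R@Rn.from_rotvec(np.radians(rv*t)).as_matrix(),v,q);print(round(e,1),q.round(2))
E
```

```text
clock: 20.8
position: [409.8, -13.1, 15.0]
ee_rot: [1.666, -2.024, 0.533]
contact_force: [0.1, -0.1, 5.9]
gripper_width: 0.556
finger_force: 46.7
[409.75389701 -13.09996709  15.01085823] [-0.10513591 -0.56549375 -0.818024  ]
lift offset [ 132.3   -1.3 -188.1]
rot to place [ 12.8 -77.9  74.7]
0.0 [ 0.19  0.26 -0.41  1.15 -0.57 -1.12]
0.0 [ 0.09  0.13 -0.49  1.02 -0.42 -1.1 ]
0.0 [-0.02 -0.   -0.6   0.88 -0.26 -1.08]
0.0 [-0.15 -0.13 -0.72  0.74 -0.09 -1.04]
0.0 [-0.29 -0.25 -0.85  0.59  0.11 -0.99]
0.0 [-0.45 -0.35 -1.    0.44  0.31 -0.92]
0.0 [-0.61 -0.43 -1.16  0.26  0.52 -0.82]
4.2 [-0.76 -0.47 -1.3   0.07  0.72 -0.69]
```

```bash
python3 - <<'E'
from fk import *
p,R=pose(); v=np.load("v.npy"); T=tilt(10,35)
rv=np.degrees(Rn.from_matrix(R.T@T).as_rotvec()); q=read_state()["qpos"]
P0=np.array([560,-40,265])
print("offset lift",(R.T@[0,0,250]).round(1),"then",(R.T@(P0-p-[0,0,250])).round(1))
for t in np.linspace(0,1,8):
    q,e=ik(P0,R@Rn.from_rotvec(np.radians(rv*t)).as_matrix(),v,q);print(round(e,1),q.round(2))
E
```

```text
offset lift [ 143.8   -1.4 -204.5] then [  -2.4 -152.6   -0.6]
0.0 [ 0.1   0.49 -0.01  1.26 -0.59 -1.22]
0.0 [ 0.02  0.37 -0.11  1.12 -0.42 -1.18]
0.0 [-0.07  0.26 -0.23  0.97 -0.26 -1.12]
0.0 [-0.16  0.15 -0.38  0.8  -0.08 -1.05]
0.0 [-0.25  0.05 -0.54  0.61  0.09 -0.95]
0.0 [-0.35 -0.03 -0.71  0.38  0.26 -0.82]
0.0 [-0.43 -0.09 -0.89  0.1   0.41 -0.65]
0.0 [-0.49 -0.09 -1.09 -0.28  0.53 -0.42]
```

```bash
C='python3 -m crank'
$C '{"grip":[0,0,0,0,0,0,0,0,0,0],"offset":[[12,0,-17],[26,0,-37.5],[26.5,0,-37.5],[26.5,0,-37.5],[26.5,0,-37.5],[26.5,0,-37.5],[-0.6,-45,0],[-0.6,-45,0],[-0.6,-45,0],[-0.6,-18,0]],"delta_rot":[[0,0,0],[0,0,0],[0,0,0],[0,0,0],[0,0,0],[0,0,0],[0,0,0],[0,0,0],[0,0,0],[0,0,0]]}'
$C '{"grip":[0,0,0,0,0,0,0,0,0,0,0,0],"offset":[[0,0,0],[0,0,0],[0,0,0],[0,0,0],[0,0,0],[0,0,0],[0,0,0],[0,0,0],[0,0,0],[0,0,0],[0,0,0],[0,0,0]],"delta_rot":[[0.92,-5.56,5.34],[0.92,-5.56,5.34],[0.92,-5.56,5.34],[0.92,-5.56,5.34],[0.92,-5.56,5.34],[0.92,-5.56,5.34],[0.92,-5.56,5.34],[0.92,-5.56,5.34],[0.92,-5.56,5.34],[0.92,-5.56,5.34],[0.92,-5.56,5.34],[0.92,-5.56,5.34]]}'
$C '{"grip":[0,0,0],"offset":[[0,0,0],[0,0,0],[0,0,0]],"delta_rot":[[0.92,-5.56,5.34],[0.92,-5.56,5.34],[0,0,0]]}'
cat >> fk.py <<'E'
def place(seat,z_rim,a,rim,yaw=10,phi=35): # a: axis behind TCP along tool z; rim: mouth distance below that point
    R=tilt(yaw,phi); return np.array([seat[0],seat[1],z_rim+rim])+a*R[:,2],R
E
python3 - <<'E'
from fk import *
p,R=place([592.2,-34.5],150,11,65); plan(p,R)
E
```

```text
clock: 21.8
position: [561.6, -41.1, 263.0]
ee_rot: [1.665, -2.027, 0.532]
contact_force: [-0.9, -0.8, -1.0]
gripper_width: 0.559
finger_force: 47.1
clock: 23.0
position: [557.9, -40.4, 263.8]
ee_rot: [-0.427, 2.335, 0.011]
contact_force: [0.1, -0.8, -2.1]
gripper_width: 0.559
finger_force: 47.0
clock: 23.3
position: [554.4, -38.9, 259.1]
ee_rot: [-0.185, 2.181, 0.102]
contact_force: [-0.6, 0.4, -1.7]
gripper_width: 0.558
finger_force: 47.0
rot [-0.01 -0.3  -0.31] rows 0.1 | offset [14.3 -2.2 67.4] rows 1.4
```

```bash
C='python3 -m crank'
$C '{"grip":[0,0,0,0],"offset":[[5.3,-1.1,33.7],[5,-1.1,33.7],[4,0,0],[0,0,0]],"delta_rot":[[0,-0.3,-0.3],[0,0,0],[0,0,0],[0,0,0]]}'
python3 - <<'E'
from fk import *
p,R=place([592.2,-34.5],150,11,65); plan(p,R)
out=[]
A=p-11*R[:,2]
for c in("side","top"):
    im,(K,P)=snap(c,c+"5.png")
    def uv(X): 
        d=P[:3,:3].T@(np.array(X)-P[:3,3]); return (K[0,0]*d[0]/-d[2]+K[0,2], K[1,1]*d[1]/d[2]+K[1,2])
    print(c,"seat",np.round(uv([592.2,-34.5,55]),1),"tip",np.round(uv([592.2,-34.5,137]),1),"rim centre",np.round(uv([592.2,-34.5,150]),1),"closed",np.round(uv([592.2,-34.5,260]),1))
    b=cv2.cvtColor(im,cv2.COLOR_RGB2BGR); u,w=np.array(uv([592.2,-34.5,150])).astype(int)
    for X,col in(([592.2,-34.5,55],(0,255,0)),([592.2,-34.5,137],(0,255,255)),([569.2,95.5,55],(255,0,255)),([569.2,95.5,137],(255,255,0))):
        cv2.circle(b,tuple(np.round(uv(X)).astype(int).tolist()),1,col,-1)
    # predicted measure box
    x0,y0=np.array([np.cos(.1745),np.sin(.1745)])*24,np.array([-np.sin(.1745),np.cos(.1745)])*24
    for z in(150,260):
        q=[uv([*(np.array([592.2,-34.5])+i*x0+j*y0),z]) for i,j in((1,1),(1,-1),(-1,-1),(-1,1))]
        cv2.polylines(b,[np.round(q).astype(np.int32)],True,(255,255,255),1)
    out.append(cv2.resize(b[w-60:w+70,u-65:u+60],(390,405),interpolation=cv2.INTER_CUBIC))
cv2.imwrite("pics/c5.png",np.hstack(out))
E
```

```text
clock: 23.7
position: [605.4, -33.9, 211.7]
ee_rot: [-0.195, 2.174, 0.098]
contact_force: [-0.3, 0.7, -1.2]
gripper_width: 0.553
finger_force: 47.1
rot [0.05 0.02 0.21] rows 0.0 | offset [ 4.8  1.7 -1.6] rows 0.1
side seat [247.8 198.5] tip [246.9 180.8] rim centre [246.8 177.8] closed [245.5 150.4]
top seat [257.3 164.6] tip [257.8 158.4] rim centre [257.9 157.4] closed [258.7 147.8]
```

View pics/c5.png

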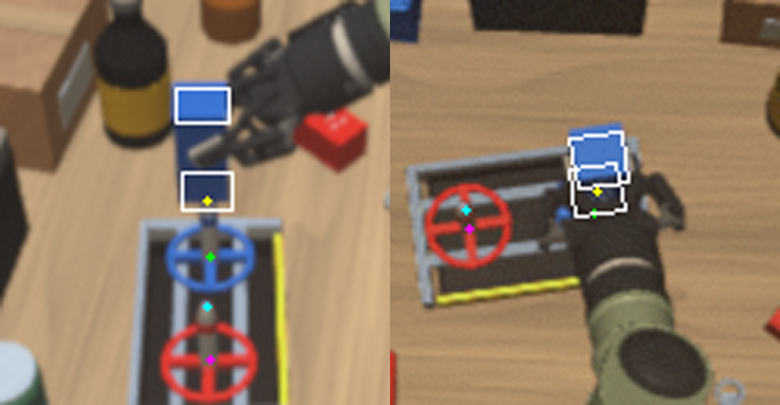

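The overlay matches. Both seat and tip markers sit on their posts, and the measure is about 4 mm forward of the predicted box and 3 mm high, which equals the remaining offset. I correct that, then lower.

```bash
C='python3 -m crank'
$C '{"grip":[0,0,0],"offset":[[4.8,1.7,-1.6],[0,0,0],[0,0,0]],"delta_rot":[[0,0,0.2],[0,0,0],[0,0,0]]}'
python3 - <<'E'
from fk import *
p,R=place([592.2,-34.5],150,11,65); plan(p,R); print("down60",(R.T@[0,0,-60]).round(1))
E
```

```text
clock: 24.1
position: [601.0, -33.8, 211.6]
ee_rot: [-0.189, 2.168, 0.096]
contact_force: [-0.5, 0.5, -1.8]
gripper_width: 0.561
finger_force: 47.1
rot [-0.14  0.38  0.05] rows 0.0 | offset [2.2 0.8 1.8] rows 0.1
down60 [49.1  0.  34.4]
```

```bash
C='python3 -m crank'
$C '{"grip":[0,0,0,0,0,0],"offset":[[16.4,0.8,11.5],[16.4,0,11.5],[16.4,0,11.5],[12.3,0,8.6],[8.2,0,5.7],[0,0,0]],"delta_rot":[[0,0.4,0],[0,0,0],[0,0,0],[0,0,0],[0,0,0],[0,0,0]]}'
python3 - <<'E'
from fk import *
p,R=place([592.2,-34.5],55,11,65); plan(p,R)
E
```

```text
clock: 24.7
position: [600.6, -32.9, 124.4]
ee_rot: [-0.189, 2.178, 0.098]
contact_force: [1.2, 0.7, -1.4]
gripper_width: 0.557
finger_force: 47.2
rot [-0.08 -0.19 -0.05] rows 0.0 | offset [ 8.5 -0.1  6.5] rows 0.2
```

```bash
C='python3 -m crank'
$C '{"grip":[0,0,0,0],"offset":[[2,0,1.4],[2,0,1.4],[1.6,0,1.1],[0,0,0]],"delta_rot":[[0,0,0],[0,0,0],[0,0,0],[0,0,0]]}'
$C '{"grip":[0,0,0],"offset":[[1.2,0,0.9],[0,0,0],[0,0,0]],"delta_rot":[[0,0,0],[0,0,0],[0,0,0]]}'
$C '{"grip":[0,0,0],"offset":[[1.2,0,0.9],[0,0,0],[0,0,0]],"delta_rot":[[0,0,0],[0,0,0],[0,0,0]]}'
```

```text
clock: 25.1
position: [601.3, -33.0, 119.2]
ee_rot: [-0.19, 2.176, 0.096]
contact_force: [-0.2, -1.3, -1.3]
gripper_width: 0.553
finger_force: 47.2
clock: 25.4
position: [601.2, -32.9, 117.4]
ee_rot: [-0.19, 2.176, 0.097]
contact_force: [0.1, -1.2, -2.0]
gripper_width: 0.559
finger_force: 47.2
clock: 25.7
position: [601.2, -32.9, 115.8]
ee_rot: [-0.19, 2.176, 0.097]
contact_force: [0.1, -0.6, -0.4]
gripper_width: 0.561
finger_force: 47.2
```

```bash
C='python3 -m crank'
$C '{"grip":[0,0,0],"offset":[[1,0,0.7],[0,0,0],[0,0,0]],"delta_rot":[[0,0,0],[0,0,0],[0,0,0]]}'
$C '{"grip":[0,0,0],"offset":[[1,0,0.7],[0,0,0],[0,0,0]],"delta_rot":[[0,0,0],[0,0,0],[0,0,0]]}'
$C '{"grip":[0,0,0],"offset":[[1,0,0.7],[0,0,0],[0,0,0]],"delta_rot":[[0,0,0],[0,0,0],[0,0,0]]}'
```

```text
clock: 26.0
position: [601.2, -32.9, 114.6]
ee_rot: [-0.19, 2.176, 0.097]
contact_force: [-0.0, -0.7, -1.4]
gripper_width: 0.555
finger_force: 47.2
clock: 26.3
position: [601.2, -32.9, 113.3]
ee_rot: [-0.19, 2.176, 0.097]
contact_force: [-0.0, 0.3, -1.0]
gripper_width: 0.553
finger_force: 47.2
clock: 26.6
position: [601.6, -32.9, 113.2]
ee_rot: [-0.191, 2.174, 0.097]
contact_force: [-3.2, 0.0, 4.8]
gripper_width: 0.557
finger_force: 47.8
```

Contact came at 113.2 mm, against 113.7 predicted. I release and retreat along the tool axis.

```bash
C='python3 -m crank'
$C '{"grip":[0.8,0.8,1,1,1,1,1,1,1,1],"offset":[[0,0,0],[0,0,0],[0,0,0],[0,0,-15],[0,0,-35],[0,0,-45],[0,0,-45],[0,0,-45],[0,0,-20],[0,0,0]],"delta_rot":[[0,0,0],[0,0,0],[0,0,0],[0,0,0],[0,0,0],[0,0,0],[0,0,0],[0,0,0],[0,0,0],[0,0,0]]}'
python3 - <<'E'
from fk import *
v=np.load("v.npy")
im,_=snap("side","s6.png"); places(["measure_blue","measure_red"],"side")
p,R=pose();s=read_state();q=s["qpos"];print(p,np.round(q,2))
for d in(0,2,4):
  for phi in (0,35):
    G=gtilt(144-d,phi);print(d,phi,ik(np.array([498,-263,150])+11*G[:,2],G,v,[-.6,.5,-1,-.5,0,-3.1]))
cv2.imwrite("pics/c6.png",cv2.resize(cv2.imread("pics/s6.png")[110:270,190:350],(600,600),interpolation=cv2.INTER_CUBIC))
E
```

```text
clock: 27.6
position: [445.5, -64.2, 228.5]
ee_rot: [-0.19, 2.178, 0.094]
contact_force: [1.6, -0.4, 0.2]
gripper_width: 0.999
finger_force: 0.0
measure_blue [([587.8, -33.2, 106.5], 0.94), ([351.5, 174.5, 0.3], 0.71)]
measure_red [([508.8, -276.2, 22.0], 0.81), ([329.0, -553.9, 26.8], 0.78), ([509.0, -439.7, 23.8], 0.72)]
[446.45911542 -63.37832881 226.56420735] [-0.81 -0.23 -1.27 -0.13  0.75 -0.72]
0 0 (array([-6.17435298e-01,  4.26825822e-01, -2.97150423e-01,  8.46820082e-01,
        2.04063788e-17, -3.13070942e+00]), np.float64(1.2858751902980832e-13))
0 35 (array([-0.61278033,  0.16122274, -0.9466935 , -0.14792844, -0.0089121 ,
       -3.12886417]), np.float64(1.6697843563334395e-13))
2 0 (array([-6.17435298e-01,  4.26825822e-01, -2.97150423e-01,  8.46820082e-01,
       -8.26840811e-18, -3.09580284e+00]), np.float64(2.36260236842512e-13))
2 35 (array([-0.59789467,  0.16339621, -0.94347703, -0.14593913, -0.03745411,
       -3.08805204]), np.float64(1.0970666860258477e-11))
4 0 (array([-6.17435298e-01,  4.26825822e-01, -2.97150423e-01,  8.46820082e-01,
       -2.34737264e-17, -3.06089625e+00]), np.float64(1.812094819700306e-13))
4 35 (array([-0.58311305,  0.1660345 , -0.93930458, -0.1422968 , -0.06587426,
       -3.04723821]), np.float64(1.2673457186501237e-11))
```

View pics/c6.png

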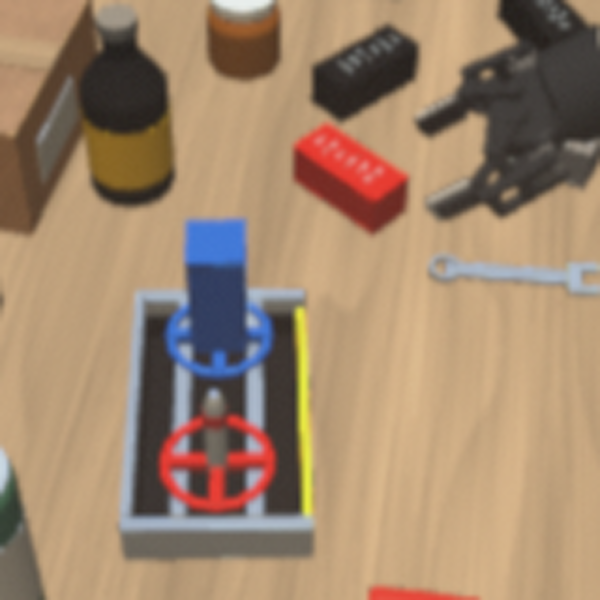

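The crop shows the blue measure upright over the blue peg at (217,290). The red measure is at (350,175), untouched. Now to the red one.

```bash
C='python3 -m crank'
$C '{"grip":[1,1,1,1,1,1,1,1],"offset":[[0,0,0],[0,0,0],[0,0,0],[0,0,0],[0,0,0],[0,0,0],[0,0,0],[0,0,0]],"delta_rot":[[0,7.9,0],[0,7.9,0],[0,7.9,0],[0,7.9,0],[0,7.9,0],[0,7.9,0],[0,7.9,0],[0,0,0]]}'
python3 - <<'E'
from fk import *
plan([508,-272,210],down(10)); plan([508,-272,210],down(142))
E
```

```text
clock: 28.55
position: [449.4, -61.8, 222.8]
ee_rot: [0.281, -3.112, -0.001]
contact_force: [0.1, 0.6, -0.7]
gripper_width: 1.001
finger_force: 0.0
rot [ 0.13 -0.97  0.31] rows 0.1 | offset [ -21.2 -217.2   12.8] rows 4.6
rot [   1.18   -0.35 -131.69] rows 15.5 | offset [175.6 129.6  12.8] rows 4.6
```

```bash
C='python3 -m crank'
$C '{"grip":[1,1,1,1,1,1,1,1,1,1,1,1],"offset":[[-4.3,-43.5,2.5],[-4.3,-43.5,2.5],[-4.3,-43.5,2.5],[-4.3,-43.5,2.5],[-4.3,-43.5,2.5],[0,0,0],[0,0,0],[0,0,0],[0,0,0],[0,0,0],[0,0,0],[0,0,0]],"delta_rot":[[0,-0.9,0],[0,0,0],[0,0,0],[0,0,0],[0,0,0],[0,0,-8.2],[0,0,-8.2],[0,0,-8.2],[0,0,-8.2],[0,0,-8.2],[0,0,-8.2],[0,0,-8.2]]}'
$C '{"grip":[1,1,1,1,1,1,1,1,1,1,1],"offset":[[0,0,0],[0,0,0],[0,0,0],[0,0,0],[0,0,0],[0,0,0],[0,0,0],[0,0,0],[0,0,0],[0,0,0],[0,0,0]],"delta_rot":[[0,0,-8.2],[0,0,-8.2],[0,0,-8.2],[0,0,-8.2],[0,0,-8.2],[0,0,-8.2],[0,0,-8.2],[0,0,-8.2],[0,0,-8.2],[0,0,0],[0,0,0]]}'
python3 - <<'E'
from fk import *
plan([508,-272,210],down(142)); print(np.round(read_state()["qpos"],2))
im,(K,P)=snap("wrist","w7.png"); places(["measure_red"],"wrist")
for r in regions_of("measure_red","wrist")[:3]:
    q=cv2.boxPoints(cv2.minAreaRect(np.argwhere(r["pixels"])[:,::-1].astype(np.float32))); print(r["score"],im[r["pixels"]].mean(0).round(),q.round(1).tolist(),ray(K,P,q,48)[:,:2].round(1).tolist())
E
```

```text
clock: 29.75
position: [505.0, -272.8, 212.2]
ee_rot: [-1.75, 2.603, -0.004]
contact_force: [0.7, -0.1, 0.6]
gripper_width: 1.0
finger_force: 0.0
clock: 30.85
position: [504.9, -272.9, 213.0]
ee_rot: [-2.96, 1.045, -0.007]
contact_force: [1.1, -0.4, -0.0]
gripper_width: 1.002
finger_force: 0.0
rot [-0.22 -0.19 -0.9 ] rows 0.1 | offset [ 1.9 -2.6  3. ] rows 0.1
[-0.63  0.38 -0.16  1.03  0.   -3.09]
measure_red [([324.3, -359.2, 29.4], 0.81), ([505.9, -273.0, 24.2], 0.64), ([592.3, -33.3, 107.4], 0.54)]
0.94 [175.  69.  64.] [[233.39999389648438, 114.80000305175781], [277.8999938964844, 113.69999694824219], [280.5, 213.10000610351562], [236.10000610351562, 214.3000030517578]] [[569.4, -291.4], [541.1, -328.5], [449.6, -262.0], [481.1, -220.3]]
0.74 [113. 106.  98.] [[366.8999938964844, 192.10000610351562], [419.5, 180.6999969482422], [439.5, 273.29998779296875], [386.8999938964844, 284.70001220703125]] [[408.5, -354.9], [383.0, -408.3], [258.5, -368.6], [285.1, -308.0]]
0.59 [23. 21. 19.] [[487.0, 125.0], [511.0, 125.0], [511.0, 173.0], [487.0, 173.0]] [[393.2, -494.0], [377.3, -513.7], [327.2, -492.3], [343.9, -471.4]]
```

View pics/w7.png

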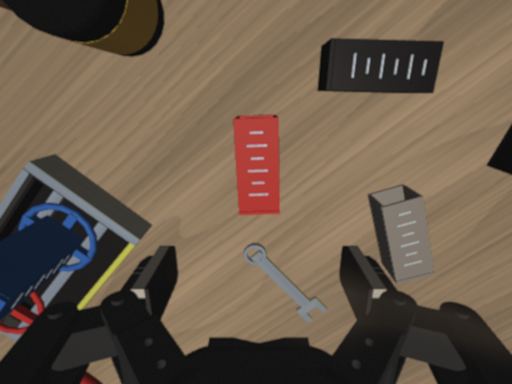

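The mouth rim shows at the far end near (257,117), so the closed end faces the robot. The red measure's axis runs from (256,214) to (256,114). I tilt, then descend.

```bash
C='python3 -m crank'
$C '{"grip":[1,1,1,1,1,1,1],"offset":[[0,0,0],[0,0,0],[0,0,0],[0,0,0],[0,0,0],[0,0,0],[0,0,0]],"delta_rot":[[-0.2,-0.2,-0.9],[0,7,0],[0,7,0],[0,7,0],[0,7,0],[0,7,0],[0,0,0]]}'
python3 - <<'E'
from fk import *
R=gtilt(142.3,35); t=np.array([499.5,-267.3,24])+10.4*R[:,2]; print(t)
plan(t+[0,0,100],R); print("down",(R.T@[0,0,-100]).round(1)); print(np.round(read_state()["qpos"],2))
E
```

```text
clock: 31.7
position: [498.8, -268.5, 208.2]
ee_rot: [2.677, -0.917, 0.83]
contact_force: [-1.5, 0.8, -1.2]
gripper_width: 0.995
finger_force: 0.0
[ 504.21980261 -270.947878     15.48081874]
rot [ 0.08  0.53 -0.08] rows 0.1 | offset [-48.4  -1.3  79.2] rows 1.9
down [-57.4   0.   81.9]
[-0.61  0.03 -0.84  0.09 -0.03 -3.1 ]
```

```bash
C='python3 -m crank'
$C '{"grip":[1,1,1,1,1,1,1],"offset":[[-24.2,-0.6,39.6],[-24.2,-0.6,39.6],[-20,0,28.6],[-20,0,28.6],[-6,0,8.6],[0,0,0],[0,0,0]],"delta_rot":[[0,0.5,0],[0,0,0],[0,0,0],[0,0,0],[0,0,0],[0,0,0],[0,0,0]]}'
python3 - <<'E'
from fk import *
R=gtilt(142.3,35); t=np.array([499.5,-267.3,24])+10.4*R[:,2]
plan(t,R)
E
```

```text
clock: 32.4
position: [513.2, -278.1, 41.4]
ee_rot: [2.665, -0.914, 0.853]
contact_force: [-0.3, -0.1, -0.3]
gripper_width: 0.995
finger_force: 0.0
rot [ 0.09 -0.48 -0.13] rows 0.1 | offset [-24.3  -0.2  14.7] rows 0.6
```

```bash
C='python3 -m crank'
$C '{"grip":[1,1,1,1],"offset":[[-12.1,0,7.3],[-12.1,0,7.3],[0,0,0],[0,0,0]],"delta_rot":[[0,-0.5,0],[0,0,0],[0,0,0],[0,0,0]]}'
$C '{"grip":[0,0,0,0,0,0,0],"offset":[[0,0,0],[0,0,0],[0,0,0],[0,0,0],[0,0,0],[0,0,0],[0,0,0]],"delta_rot":[[0,0,0],[0,0,0],[0,0,0],[0,0,0],[0,0,0],[0,0,0],[0,0,0]]}' 45
python3 - <<'E'
from fk import *
p,R=pose(); v=np.load("v.npy"); print(p,R[:,2].round(3),np.round(read_state()["qpos"],2))
c=np.array([509,-274.6]); a=(24-p[2])/-R[2,2]; A=p-a*R[:,2]; m=np.array([.794,-.607]); print("a",a,"rim",55+(c-A[:2])@m)
print("lift",(R.T@[0,0,240]).round(1))
E
```

```text
clock: 32.8
position: [503.6, -270.6, 16.5]
ee_rot: [2.67, -0.915, 0.844]
contact_force: [0.3, 0.0, -0.2]
gripper_width: 0.998
finger_force: 0.0
clock: 33.5
position: [503.1, -270.1, 16.4]
ee_rot: [2.67, -0.915, 0.845]
contact_force: [-2.1, 0.8, 7.0]
gripper_width: 0.559
finger_force: 46.1
[ 503.11731296 -270.1409001    16.43472964] [ 0.455 -0.353 -0.818] [-0.61  0.49 -1.05 -0.58 -0.03 -3.1 ]
a 9.249526674026 rim 67.69611022193095
lift [ 138.1   -0.  -196.3]
```

```bash
C='python3 -m crank'
$C '{"grip":[0,0,0,0,0,0,0,0,0,0,0,0],"offset":[[12,0,-17],[25,0,-35.5],[27,0,-38.4],[27,0,-38.4],[27,0,-38.4],[21,0,-29.8],[0,0,0],[0,0,0],[0,0,0],[0,0,0],[0,0,0],[0,0,0]],"delta_rot":[[0,0,0],[0,0,0],[0,0,0],[0,0,0],[0,0,0],[0,0,0],[0,-7,0],[0,-7,0],[0,-7,0],[0,-7,0],[0,-7,0],[0,0,8.2]]}'
$C '{"grip":[0,0,0,0,0,0,0,0,0,0,0,0],"offset":[[0,0,0],[0,0,0],[0,0,0],[0,0,0],[0,0,0],[0,0,0],[0,0,0],[0,0,0],[0,0,0],[0,0,0],[0,0,0],[0,0,0]],"delta_rot":[[0,0,8.2],[0,0,8.2],[0,0,8.2],[0,0,8.2],[0,0,8.2],[0,0,8.2],[0,0,8.2],[0,0,8.2],[0,0,8.2],[0,0,8.2],[0,0,8.2],[0,0,8.2]]}'
python3 - <<'E'
from fk import *
plan([540,90,270],down(10)); print(np.round(read_state()["qpos"],2))
E
```

```text
clock: 34.7
position: [503.8, -271.5, 254.5]
ee_rot: [-2.887, 1.235, 0.011]
contact_force: [-0.4, -0.6, -2.3]
gripper_width: 0.554
finger_force: 47.0
clock: 35.9
position: [502.5, -269.9, 256.6]
ee_rot: [0.95, -2.994, -0.001]
contact_force: [-0.3, -0.1, -0.6]
gripper_width: 0.556
finger_force: 47.1
rot [ 4.000e-02 -2.000e-02  2.521e+01] rows 3.0 | offset [-99.4 347.9 -13.4] rows 7.5
[-0.62  0.35 -0.09  1.13  0.   -1.24]
```

```bash
C='python3 -m crank'
$C '{"grip":[0,0,0,0,0,0,0,0,0,0,0,0],"offset":[[0,0,0],[0,0,0],[0,0,0],[-12.4,43.5,-1.7],[-12.4,43.5,-1.7],[-12.4,43.5,-1.7],[-12.4,43.5,-1.7],[-12.4,43.5,-1.7],[-12.4,43.5,-1.7],[-12.4,43.5,-1.7],[-12.4,43.5,-1.7],[0,0,0]],"delta_rot":[[0,0,8.4],[0,0,8.4],[0,0,8.4],[0,0,0],[0,0,0],[0,0,0],[0,0,0],[0,0,0],[0,0,0],[0,0,0],[0,0,0],[0,0,0]]}'
$C '{"grip":[0,0,0,0,0,0,0,0,0],"offset":[[0,0,0],[0,0,0],[0,0,0],[0,0,0],[0,0,0],[0,0,0],[0,0,0],[0,0,0],[0,0,0]],"delta_rot":[[0,-7.9,0],[0,-7.9,0],[0,-7.9,0],[0,-7.9,0],[0,-7.9,0],[0,-7.9,0],[0,-7.6,0],[0,0,0],[0,0,0]]}'
python3 - <<'E'
from fk import *
p,R=place([569.2,95.5],150,9.2,67.7); plan(p,R); print(np.round(read_state()["qpos"],2))
E
```

```text
clock: 37.1
position: [537.6, 95.0, 270.6]
ee_rot: [-0.295, 3.127, 0.003]
contact_force: [0.7, -1.3, -1.2]
gripper_width: 0.561
finger_force: 47.4
clock: 38.0
position: [538.6, 89.3, 268.2]
ee_rot: [-0.198, 2.221, 0.099]
contact_force: [0.5, -0.1, -1.1]
gripper_width: 0.556
finger_force: 47.3
rot [ 0.24 -2.65  0.09] rows 0.3 | offset [23.4  0.8 63.7] rows 1.4
[-0.09 -0.17 -1.11 -0.27  0.21 -0.17]
```

```bash
C='python3 -m crank'
$C '{"grip":[0,0,0,0,0],"offset":[[7,0.8,21.7],[8,0,21],[8.4,0,21],[0,0,0],[0,0,0]],"delta_rot":[[0.2,-2.6,0],[0,0,0],[0,0,0],[0,0,0],[0,0,0]]}'
python3 - <<'E'
from fk import *
p,R=place([569.2,95.5],150,9.2,67.7); plan(p,R)
im,_=snap("side","s8.png")
m,(K,P)=snap("top","t8.png")
# compare top face centre (closed end, z=260) with prediction
hsv=cv2.cvtColor(m,cv2.COLOR_RGB2HSV); k=((hsv[...,0]<8)|(hsv[...,0]>172))&(hsv[...,1]>150)&(hsv[...,2]>150)
n,l,st,ce=cv2.connectedComponentsWithStats(k.astype(np.uint8))
for i in range(1,n):
    if st[i,4]>40: print(st[i].tolist(),ray(K,P,ce[i],260).round(1))
E
```

```text
clock: 38.5
position: [578.5, 97.4, 213.4]
ee_rot: [-0.194, 2.172, 0.1]
contact_force: [-0.8, -0.3, -0.7]
gripper_width: 0.559
finger_force: 47.2
rot [0.09 0.16 0.16] rows 0.0 | offset [ 1.9 -0.2 -1. ] rows 0.0
[203, 144, 19, 19, 275] [[573.3  98.1 260. ]]
[186, 209, 8, 27, 176] [[375.4 150.3 260. ]]
```

```bash
C='python3 -m crank'
$C '{"grip":[0,0,0,0,0,0,0,0],"offset":[[1.9,0.5,-1],[16.4,0,11.5],[16.4,0,11.5],[16.4,0,11.5],[12.3,0,8.6],[8.2,0,5.7],[0,0,0],[0,0,0]],"delta_rot":[[0,0.1,0.1],[0,0,0],[0,0,0],[0,0,0],[0,0,0],[0,0,0],[0,0,0],[0,0,0]]}'
python3 - <<'E'
from fk import *
p,R=place([569.2,95.5],55,9.2,67.7); plan(p,R); print(p)
E
```

```text
clock: 39.4
position: [575.3, 97.6, 127.7]
ee_rot: [-0.192, 2.172, 0.1]
contact_force: [0.6, 0.2, -0.7]
gripper_width: 0.559
finger_force: 47.4
rot [0.08 0.17 0.06] rows 0.0 | offset [ 7.7 -1.   6.9] rows 0.2
[576.62170701  96.80864719 117.42309679]
```

```bash
C='python3 -m crank'
$C '{"grip":[0,0,0,0,0],"offset":[[2.4,0,1.7],[2.4,0,1.7],[1.6,0,1.2],[0,0,0],[0,0,0]],"delta_rot":[[0,0.15,0],[0,0,0],[0,0,0],[0,0,0],[0,0,0]]}'
$C '{"grip":[0,0,0],"offset":[[1,0,0.7],[0,0,0],[0,0,0]],"delta_rot":[[0,0,0],[0,0,0],[0,0,0]]}'
$C '{"grip":[0,0,0],"offset":[[1,0,0.7],[0,0,0],[0,0,0]],"delta_rot":[[0,0,0],[0,0,0],[0,0,0]]}'
```

```text
clock: 39.9
position: [575.0, 97.7, 119.1]
ee_rot: [-0.192, 2.175, 0.1]
contact_force: [1.0, -0.4, -0.6]
gripper_width: 0.556
finger_force: 47.4
clock: 40.2
position: [575.1, 97.7, 117.9]
ee_rot: [-0.192, 2.175, 0.1]
contact_force: [-1.3, -0.2, -1.5]
gripper_width: 0.56
finger_force: 47.4
clock: 40.5
position: [575.8, 97.8, 117.8]
ee_rot: [-0.192, 2.173, 0.1]
contact_force: [-2.2, -0.3, 5.3]
gripper_width: 0.557
finger_force: 47.6
```

Contact came at 117.8 mm, against 117.4 predicted. I release and retreat.

```bash
C='python3 -m crank'
$C '{"grip":[0.8,0.8,1,1,1,1,1,1,1,1],"offset":[[0,0,0],[0,0,0],[0,0,0],[0,0,-15],[0,0,-35],[0,0,-45],[0,0,-45],[0,0,-30],[0,0,0],[0,0,0]],"delta_rot":[[0,0,0],[0,0,0],[0,0,0],[0,0,0],[0,0,0],[0,0,0],[0,0,0],[0,0,0],[0,0,0],[0,0,0]]}'
python3 - <<'E'
from fk import *
snap("side","s9.png"); places(["measure_blue","measure_red","tray_front"],"side")
a=cv2.resize(cv2.imread("pics/s9.png")[90:290,160:360],(600,600),interpolation=cv2.INTER_CUBIC); cv2.imwrite("pics/c9.png",a)
E
```

```text
clock: 41.5
position: [477.2, 76.5, 232.6]
ee_rot: [-0.198, 2.208, 0.1]
contact_force: [0.0, -0.4, -0.7]
gripper_width: 1.0
finger_force: 0.0
measure_blue [([586.0, -34.0, 104.9], 0.8), ([512.5, 20.7, 15.4], 0.66)]
measure_red [([591.1, 491.0, -4.2], 0.65), ([563.3, 96.1, 108.4], 0.61), ([330.9, -555.7, 24.0], 0.55)]
tray_front [([512.6, 18.7, 16.0], 0.87)]
```

View pics/c9.png

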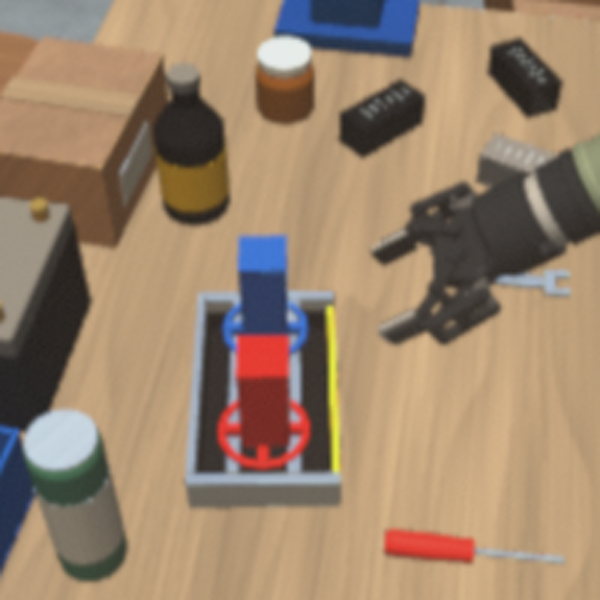

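Both measures stand upright on their pegs, blue at (263,290) and red at (263,390). The panel is flush and the gripper is clear, so I hand in.

```bash
python3 -c "
from rig import *
print(job_done())"
```

```text
the job is handed in; nothing more can be done
None
```

I pushed the tray fully home first, then set both measures upside down over their own-colour pegs, lowered until they touched. I handed the job in at about 41.5 s. I regrasped the blue measure once on the bench in front of the stand. In the last picture both stood upright, and I saw nothing else moved.

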